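# Stow a sauce jar in a push-latch drawer

## Task

Press the blue front of the push-latch drawer in until its catch lets go, and let the drawer slide out. Stand the red-capped sauce jar upright in it, setting it down gently, then press the drawer shut until the catch takes again and it stays shut by itself. Press with feeling, never leaning on the drawer's end stop with more than 20 N, and leave the other goods where they stand.

Things in the scene. Friction and masses are not known exactly. Their poses are not given: they have to be found in the camera images.
- cabinet: Fixed white cabinet, 240 deep (x) x 164 wide (y) x 100 high mm, yawed up to 0.2 rad; origin at the centre of its underside, z up. Its open front is at its x = -120 mm; the drawer slides out along its -x, driven by a spring that pushes with 3 to 6 N all the way. Latched, the back of the front panel stands 18 mm off the frame, so it can be pressed further in.
- drawer (a joint): Drawer travel in m: 0 latched shut (within 1 mm), 0.115 out, negative when pressed in past latched. Push-push catch: a full press to the end stop, then backing off, releases a latched drawer (it slides out by itself) or latches an open one; a press short of it changes nothing. It changes over about 1 mm before the hard stop (about 10 N/mm), whose unseen depth differs each time, 7 to 15 mm past 0.
- drawer_front (a point): Centre of the outer face of the drawer's blue front panel (white dot; 12 thick, 164 wide, from 8 to 96 mm above the worktop), 52 mm above the worktop; moves with the drawer; axes as the cabinet's, so pressing is along its +x. Pushing takes about 4 to 8 N until the stop, then rises steeply.
- drawer_floor (a point): Centre of the top face of the drawer's inner floor, 14 mm above the worktop, 75 mm behind the front panel's outer face; axes as the cabinet's. The floor is 126 (x) x 128 (y) mm; side and back walls rise 18 mm above it, the front panel 82 mm, the cabinet's roof is 78 mm above it. With the drawer out, this point is 70 mm in front of the cabinet's frame.
- red_jar_mid (a point): Centre (half-way up) of the loose sauce jar with the red cap, to be stowed: amber glass, 56 mm diameter, 68 mm high, about 0.22 kg, standing, z up.
- yellow_jar_mid (a point): Centre (half-way up) of the like jar with a yellow cap, 56 mm diameter, 68 mm high; a bystander.
- tin_mid (a point): Centre (half-way up) of a tin with a green label, 60 mm diameter, 75 mm high; a bystander.
- tea_carton_mid (a point): Centre (half-way up) of a cardboard carton 50 x 80 x 60 mm high (x, y, z); a bystander.

How it is judged:
By the outcome, as a careful person would: the job done as asked, in the order asked, and still so for the second after the job is handed in, with the robot touching nothing.
It also fails if it takes over 72 s, if anything falls off the work surface, if the arm or the gripper's body presses on something with over 40 N, if the wrist force passes 120 N, or if a joint passes its speed limit or range.

## Robot

A 7-joint arm with a two-finger parallel gripper is mounted at the origin on the work surface. World frame = base frame: x ahead of the robot, y to its left, z up, the work surface at z = 0. Lengths are in m, angles in rad, forces in N, time in s.
With the tool pointing down it reaches from about 0.4 to 0.85 m from the base axis. Payload 10.4 kg.
Tool frame: the origin (TCP) lies at the very end of the fingers, on their centre line; the grasp point (between the pads) lies 19 mm behind it (bot.grasp_offset is the distance from the TCP to the grasp point, in m); z points along the fingers, y is the line along which they close (so a half turn about z gives the same grasp; the last joint's range is limited). The gripper opens to 85 mm and grips with 20 to 120 N. Pads are 22 mm wide; open, the fingers measure 114 mm over their backs; the gripper's body (76 mm by 85 mm) begins 54 mm behind the grasp point. The pads swing forward as they close: fully open they stand 13 mm farther back than shut.
Start: joints at [-1.152, 0.332, -0.065, 1.46, 0.022, 1.35, -0.088], TCP at [0.267, 0.565, 0.231] pointing down, gripper open.
Joint ranges: [-2.6, 2.6], [-0.5, 2.12], [-1.47, 1.34], [0.16, 2.42], [-1.27, 4.41], [0.06, 2.06], [-2.6, 2.6]. Speed limits (rad/s): [2.22, 2.22, 2.79, 2.79, 3.14, 3.14, 3.14].

## Interface

Orientations are given as a unit quaternion [x, y, z, w].
In Python, from cell import bot, capture, calibration, finish_job gives the robot as it stands.
- The arm moves only by the tool drive_tool, never from a script. Its argument "deltas" is a list of rows, each a list of 3 entries, a list of its own where there are three numbers: the opening in per cent of the stroke, from 0 (shut) to 100 (fully open), then the shift along the world's x, y, z in m, then the turn about the world's z in rad. In form: [[grip, [x, y, z], spin], ...]. A call has exactly 5 rows; each row is the pose to reach, as a shift and turn from the pose commanded when the call began; what a row does not reach only later rows make up. A row lasts 1/10 s, in which the tool goes at most 50 mm and 8.59 degrees, less where a joint would pass 70% of its speed; a pose out of reach is approached as far as the arm can. A call with a gripper value outside its range is refused whole. The fingers move at their own pace and stop on an object; "squeeze" is the grip in N (left out, the last holds). Time passes only in rows, so rows that repeat a pose let the fingers close, or fill a call up. It gives the time, the measured TCP pose, the force, the opening and the grip force at its end, in the units of the state.
- bot.read_state(): the state, without advancing time (a new reading comes with each control period).
- capture(name): name is "scene" or "top" or "wrist"; returns the picture (384x512x3 uint8, red, green, blue); there is no depth.
- calibration(name): a dict with "mtx" (3x3 intrinsics, pixels), "pose" (4x4, takes a point from camera to world coordinates). Camera axes: x right, y up, looking along -z (the intrinsics and any distortion apply to the point x, -y, -z); pixel columns grow to the right and rows downward; lengths in m; the calibration is good to about 2 mm. A picture is of the moment at which its call begins: read the wrist's pose just before it. calibration takes no time and is no camera call; for the wrist camera it gives the pose at the moment of the call.
- finish_job(): hands the job in; it is judged then, once.
The state is a dict: "t": time; "q": joint angles; "dq": joint speeds; "joint_torque": joint torques, N m; "tool_pos": TCP position; "ee_rot": TCP orientation; "ft_force": force on the tool from outside, world axes, zero at the start; "moment": the same for the moment, N m; "opening": finger opening in m; "grasp_force": force on a finger pad.
Only numpy, scipy, OpenCV 4.12 (cv2) and the standard library are available. Lean on these libraries where they do the work, as an engineer would, in place of code of your own. Each camera call takes 0.05 s, during which the arm holds its last target. There are 200 camera calls.

## Working session

There is one attempt and no reset: what is moved stays moved. The work goes in short steps, Python scripts to look and compute and a tool call to move; the robot and the scene stay as the last step left them, time stands still between calls to the robot, and variables do not carry over. Pictures are saved under pics/ and viewed, at most 10 in all, crops included, and the job is handed in when it is done.

Besides the shell and the picture viewer there is one more tool, called after "Emit:" in YAML: its name, and indented under it one key for each argument. drive_tool: Moves the arm, as the interface text tells. Its arguments: {"type":"object","properties":{"deltas":{"type":"array"},"squeeze":{"type":"number"}},"required":["deltas"]}

```bash
mkdir -p pics; cat > h.py <<'E'
import numpy as np,cv2
from cell import bot,capture,calibration,finish_job
def save(cam,name,crop=None,s=1):
    im=capture(cam)[:,:,::-1]
    if crop: r0,r1,c0,c1=crop; im=im[r0:r1,c0:c1]
    cv2.imwrite('pics/'+name,cv2.resize(im,None,fx=s,fy=s,interpolation=cv2.INTER_CUBIC))
def ray(cam,u,v,z):
    c=calibration(cam);K=np.array(c['mtx']);T=np.array(c['pose'])
    p=np.linalg.solve(K,[u,v,1.]);d=T[:3,:3]@[p[0],-p[1],-p[2]];o=T[:3,3]
    return o+d*(z-o[2])/d[2]
E
python3 - <<'E'
from h import *
a=capture('scene');b=capture('top')
cv2.imwrite('pics/top.png',cv2.resize(b[:,:,::-1],(800,600),interpolation=cv2.INTER_CUBIC))
cv2.imwrite('pics/scene.png',cv2.resize(a[:,:,::-1],(800,600),interpolation=cv2.INTER_CUBIC))
print(bot.read_state()); print(calibration('top'),calibration('scene'),calibration('wrist'))
E
```

```text
{'t': 0.1, 'q': array([-1.15160567,  0.33284171, -0.06473664,  1.46083708,  0.02160463,
        1.34988177, -0.08852356]), 'dq': array([-0.00136588, -0.00053246, -0.00035791, -0.001362  ,  0.00114297,
        0.00057164, -0.00128188]), 'joint_torque': array([ 1.86780017e-03, -6.26741123e+01,  4.95334261e-02, -3.92428172e+01,
        1.62190001e-02,  6.99161479e-03,  2.92010661e-06]), 'tool_pos': array([0.26706976, 0.56470841, 0.23058461]), 'ee_rot': array([ 2.19088176e-01,  9.75704856e-01, -6.25393817e-04, -1.15919733e-04]), 'ft_force': array([ 0.81567691,  0.33146505, -0.1953342 ]), 'moment': array([0.03832123, 0.00181387, 0.00219542]), 'grasp_force': 0.0, 'opening': 0.0858214130015344}
{'mtx': array([[480.07393192,   0.        , 250.26550671],
       [  0.        , 480.07393192, 189.25628188],
       [  0.        ,   0.        ,   1.        ]]), 'pose': array([[ 0.02872851,  0.98793883, -0.15215629,  0.42124338],
       [-0.99951032,  0.02650303, -0.01663468,  0.00569044],
       [-0.01240144,  0.15255968,  0.98821645,  1.18777483],
       [ 0.        ,  0.        ,  0.        ,  1
[... 243 characters left out ...]
],
       [ 0.94587398,  0.27884332, -0.16603862, -0.19773944],
       [-0.00275411,  0.51849988,  0.85507327,  1.07265591],
       [ 0.        ,  0.        ,  0.        ,  1.        ]])} {'mtx': array([[330.68946373,   0.        , 256.15606687],
       [  0.        , 330.68946373, 198.49806829],
       [  0.        ,   0.        ,   1.        ]]), 'pose': array([[ 4.26602088e-01, -8.69522354e-01, -2.48880561e-01,
         2.04177138e-01],
       [ 9.04439383e-01,  4.10057977e-01,  1.17651423e-01,
         5.94652950e-01],
       [-2.45082935e-04, -2.75287724e-01,  9.61361851e-01,
         3.73136348e-01],
       [ 0.00000000e+00,  0.00000000e+00,  0.00000000e+00,
         1.00000000e+00]])}
```

View pics/top.png

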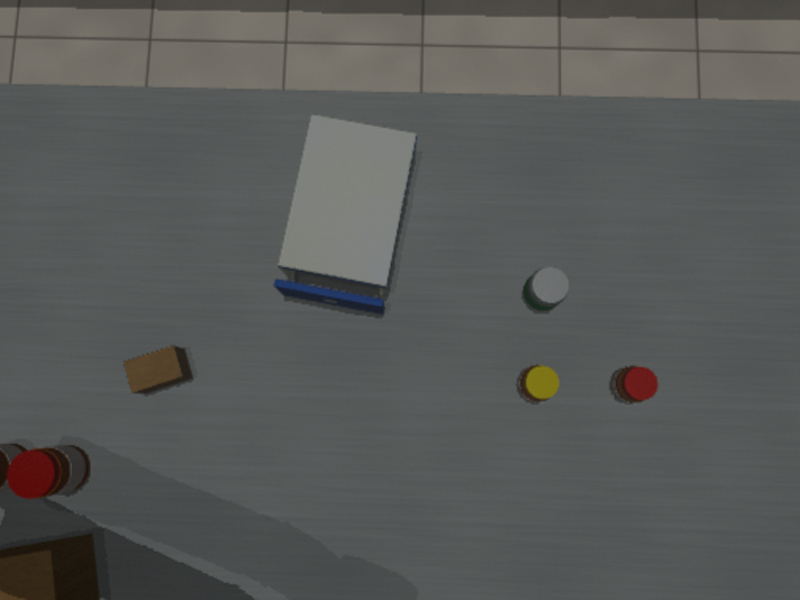

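View pics/scene.png

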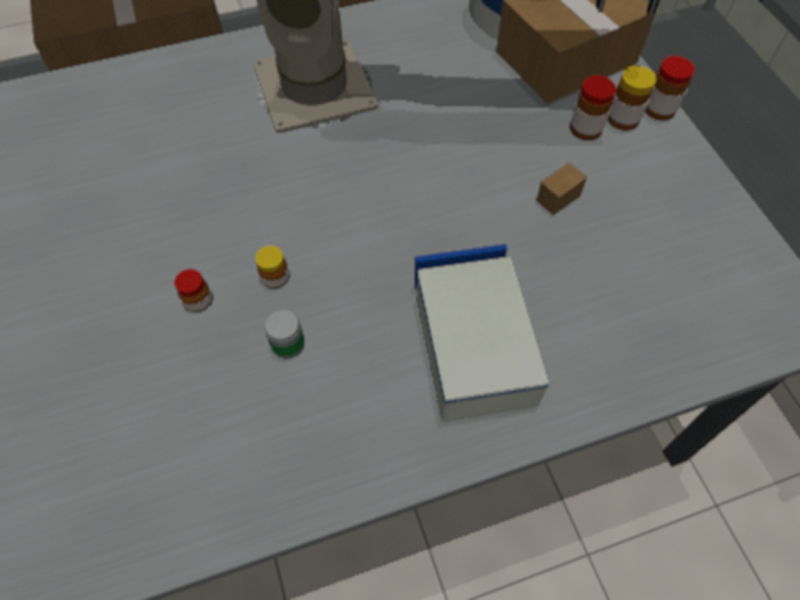

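The top view shows the cabinet roof corners at (312,115), (416,133), (387,287) and (279,266), and the blue front from (275,285) to (383,307). The red cap is at (640,383), yellow at (542,382), tin at (550,287) and carton at (155,370).

```bash
python3 - <<'E'
from h import *
k=.64
P={}
for n,u,v,z in [('bl',312,115,.1),('br',416,133,.1),('fr',387,287,.1),('fl',279,266,.1),('panL',276,289,.096),('panR',383,308,.096),('dot',330,301,.052),('red',640,383,.068),('yel',542,382,.068),('tin',550,287,.075),('carton',153,369,.06)]:
    P[n]=ray('top',u*k,v*k,z); print(n,P[n].round(4))
c=(P['bl']+P['br']+P['fr']+P['fl'])/4
print('c',c,[np.linalg.norm(P[a]-P[b]) for a,b in [('bl','br'),('fl','fr'),('bl','fl'),('br','fr')]])
a=P['bl']+P['br']-P['fl']-P['fr'];yaw=np.arctan2(a[1],a[0]);d=P['fl']-P['fr'];e=P['panL']-P['panR']
print(yaw,np.arctan2(-d[0],d[1]),np.arctan2(-e[0],e[1]))
u=np.array([np.cos(yaw),np.sin(yaw)])
print('front latched',c[:2]-u*.150)
for n in('red','yel'):
  im=capture('top')if n=='red' else im
hsv=cv2.cvtColor(capture('scene'),cv2.COLOR_RGB2HSV)
for n,u_,v_ in [('red',190,279),('yel',270,258)]:
  print(n,ray('scene',u_*k,v_*k,.068))
s=bot.read_state();from scipy.spatial.transform import Rotation as R
print(R.from_quat(s['ee_rot']).as_matrix().round(3))
E
```

```text
bl [0.8645 0.1526 0.1   ]
br [ 0.8395 -0.0067  0.1   ]
fr [0.6015 0.0303 0.1   ]
fl [0.6287 0.191  0.1   ]
panL [0.5948 0.1943 0.096 ]
panR [0.5708 0.0354 0.096 ]
dot [0.5854 0.1181 0.052 ]
red [ 0.473 -0.347  0.068]
yel [ 0.4704 -0.2026  0.068 ]
tin [ 0.6122 -0.2135  0.075 ]
carton [0.4737 0.3795 0.06  ]
c [0.73355514 0.09180142 0.1       ] [np.float64(0.16124848740901154), np.float64(0.1629451112969514), np.float64(0.23881279060492897), np.float64(0.24083743459819879)]
-0.15775065203264932 -0.16779840065300267 -0.15016903790485447
front latched [0.58541767 0.115366  ]
red [ 0.47206287 -0.34516086  0.068     ]
yel [ 0.47446788 -0.20217544  0.068     ]
[[-0.904  0.428 -0.   ]
 [ 0.428  0.904 -0.001]
 [-0.    -0.001 -1.   ]]
```

```bash
python3 - <<'E'
from h import *
def proj(cam,p):
    c=calibration(cam);T=np.linalg.inv(c['pose']);q=T[:3,:3]@p+T[:3,3];w=c['mtx']@[q[0],-q[1],-q[2]];return w[:2]/w[2]/.64
for p in [(.267,.565,.231),(.267,.565,.30),(0,0,0)]: print(proj('scene',np.array(p)),proj('top',np.array(p)))
for u,v in [(588,133),(663,113),(548,95)]: print(ray('scene',u*.64,v*.64,0))
save('wrist','w0.png')
E
```

```text
[621.51590725  17.57484237] [-53.23060421 524.06934378]
[631.89314584 -14.89072833] [-89.07068678 532.96091208]
[314.21256191  86.39561535] [396.66176783 699.6544068 ]
[0.33222539 0.52003275 0.        ]
[0.33228866 0.70327597 0.        ]
[0.19856005 0.48866381 0.        ]
```

View pics/w0.png

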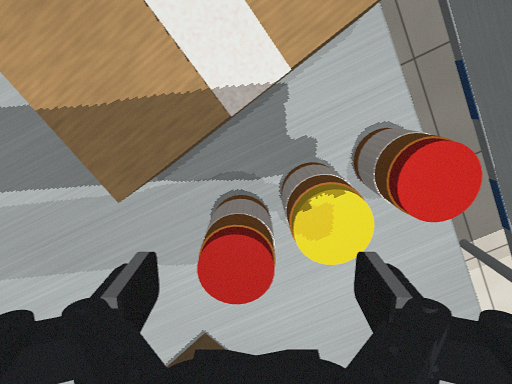

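The wrist view shows three tall bystander jars and a box below the gripper, so I lift before moving over.

Emit:
drive_tool:
  deltas:
    - [0,[0,0,0.045],0.05]
    - [0,[0.02,-0.035,0.06],0.1]
    - [0,[0.045,-0.073,0.06],0.15]
    - [0,[0.07,-0.112,0.06],0.22]
    - [0,[0.095,-0.15,0.06],0.284]

```text
t: 0.75
tool_pos: [0.363, 0.4133, 0.2915]
ee_rot: [0.077, 0.997, 0.0, 0.0]
ft_force: [0.8, 0.5, 0.2]
opening: 0.0123
grasp_force: 0.0
```

Emit:
drive_tool:
  deltas:
    - [0,[0.025,-0.039,0],0]
    - [0,[0.05,-0.079,0],0]
    - [0,[0.075,-0.118,0],0]
    - [0,[0.1,-0.157,0],0]
    - [0,[0.125,-0.196,0],0]

```text
t: 1.25
tool_pos: [0.4879, 0.2172, 0.2915]
ee_rot: [0.079, 0.997, 0.0, 0.0]
ft_force: [1.2, 0.8, -0.0]
opening: 0.0
grasp_force: 0.0
```

Emit:
drive_tool:
  deltas:
    - [0,[0.02,-0.04,0],0]
    - [0,[0.04,-0.08,-0.02],0]
    - [0,[0.048,-0.097,-0.06],0]
    - [0,[0.048,-0.097,-0.1],0]
    - [0,[0.048,-0.097,-0.14],0]

```text
t: 1.75
tool_pos: [0.5354, 0.121, 0.15]
ee_rot: [0.08, 0.997, 0.0, 0.0]
ft_force: [0.8, 1.3, -0.7]
opening: 0.0002
grasp_force: 0.0
```

Emit:
drive_tool:
  deltas:
    - [0,[0,0.002,-0.05],0]
    - [0,[0,0.002,-0.1],0]
    - [0,[0.01,0,-0.1],0]
    - [0,[0.02,-0.002,-0.1],0]
    - [0,[0.025,-0.002,-0.1],0]

```text
t: 2.25
tool_pos: [0.5636, 0.1198, 0.0545]
ee_rot: [0.079, 0.997, 0.001, 0.002]
ft_force: [0.6, -0.1, 0.8]
opening: 0.0001
grasp_force: 0.0
```

```bash
python3 - <<'E'
from h import *
save('top','t1.png',(130,240,140,300),5)
print(bot.read_state()['ft_force'])
E
```

```text
[0.36398303 0.21548864 0.4220776 ]
```

View pics/t1.png

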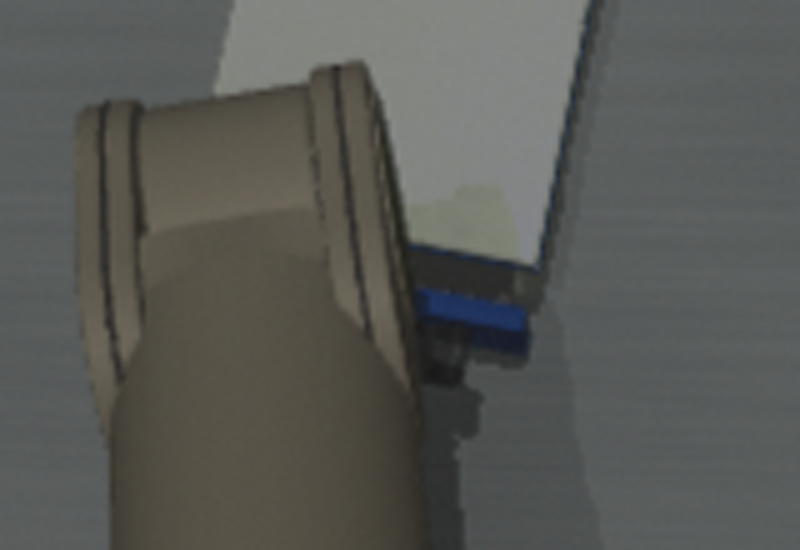

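Emit:
drive_tool:
  deltas:
    - [0,[0.001,0,0],0]
    - [0,[0.002,0,0],0]
    - [0,[0.003,0,0],0]
    - [0,[0.004,-0.001,0],0]
    - [0,[0.005,-0.001,0],0]

```text
t: 2.8
tool_pos: [0.5652, 0.1189, 0.0515]
ee_rot: [0.079, 0.997, 0.0, 0.0]
ft_force: [-0.4, -1.3, 0.4]
opening: -0.0003
grasp_force: 0.0
```

Emit:
drive_tool:
  deltas:
    - [0,[0.001,0,0],0]
    - [0,[0.002,0,0],0]
    - [0,[0.003,0,0],0]
    - [0,[0.004,-0.001,0],0]
    - [0,[0.005,-0.001,0],0]

```text
t: 3.3
tool_pos: [0.5703, 0.1178, 0.0513]
ee_rot: [0.079, 0.997, -0.0, -0.0]
ft_force: [0.7, -0.4, 0.5]
opening: -0.0003
grasp_force: 0.0
```

Emit:
drive_tool:
  deltas:
    - [0,[0.001,0,0],0]
    - [0,[0.002,0,0],0]
    - [0,[0.003,0,0],0]
    - [0,[0.004,-0.001,0],0]
    - [0,[0.005,-0.001,0],0]

```text
t: 3.8
tool_pos: [0.5742, 0.1175, 0.051]
ee_rot: [0.079, 0.997, 0.0, -0.001]
ft_force: [-5.0, 1.0, 2.4]
opening: 0.0001
grasp_force: 0.0
```

Emit:
drive_tool:
  deltas:
    - [0,[0.001,0,0],0]
    - [0,[0.002,0,0],0]
    - [0,[0.003,0,0],0]
    - [0,[0.004,-0.001,0],0]
    - [0,[0.004,-0.001,0],0]

```text
t: 4.3
tool_pos: [0.5777, 0.1171, 0.0508]
ee_rot: [0.078, 0.997, 0.0, -0.002]
ft_force: [-6.0, 1.5, -0.4]
opening: 0.0001
grasp_force: 0.0
```

Emit:
drive_tool:
  deltas:
    - [0,[0.0003,0,0],0]
    - [0,[0.0006,0,0],0]
    - [0,[0.001,0,0],0]
    - [0,[0.001,0,0],0]
    - [0,[0.001,0,0],0]

```text
t: 4.8
tool_pos: [0.5789, 0.1169, 0.0507]
ee_rot: [0.078, 0.997, 0.0, -0.001]
ft_force: [-6.6, 1.7, 0.1]
opening: 0.0001
grasp_force: 0.0
```

Emit:
drive_tool:
  deltas:
    - [0,[0.0004,0,0],0]
    - [0,[0.0008,0,0],0]
    - [0,[0.001,0,0],0]
    - [0,[0.001,0,0],0]
    - [0,[0.001,0,0],0]

```text
t: 5.3
tool_pos: [0.5799, 0.1167, 0.0508]
ee_rot: [0.078, 0.997, 0.0, -0.001]
ft_force: [-6.4, 1.4, 0.6]
opening: -0.0003
grasp_force: 0.0
```

Emit:
drive_tool:
  deltas:
    - [0,[0.0004,0,0],0]
    - [0,[0.0008,0,0],0]
    - [0,[0.001,0,0],0]
    - [0,[0.001,0,0],0]
    - [0,[0.001,0,0],0]

```text
t: 5.8
tool_pos: [0.5806, 0.1166, 0.0507]
ee_rot: [0.078, 0.997, 0.0, -0.002]
ft_force: [-7.9, 1.0, 1.5]
opening: -0.0001
grasp_force: 0.0
```

Emit:
drive_tool:
  deltas:
    - [0,[0.0004,0,0],0]
    - [0,[0.0008,0,0],0]
    - [0,[0.001,0,0],0]
    - [0,[0.001,0,0],0]
    - [0,[0.001,0,0],0]

```text
t: 6.3
tool_pos: [0.5808, 0.1166, 0.0506]
ee_rot: [0.078, 0.997, -0.0, -0.003]
ft_force: [-13.0, 0.7, 5.1]
opening: 0.0002
grasp_force: 0.0
```

The stop is reached at 13 N, so I back off.

Emit:
drive_tool:
  deltas:
    - [0,[-0.01,0.002,0],0]
    - [0,[-0.03,0.005,0],0]
    - [0,[-0.06,0.01,0],0]
    - [0,[-0.095,0.015,0],0]
    - [0,[-0.13,0.021,0],0]

```text
t: 6.8
tool_pos: [0.4522, 0.1371, 0.0514]
ee_rot: [0.079, 0.997, 0.0, 0.001]
ft_force: [0.8, 1.1, 1.1]
opening: -0.0003
grasp_force: 0.0
```

Emit:
drive_tool:
  deltas:
    - [20,[-0.02,0.003,0.03],0]
    - [40,[-0.02,0.003,0.08],0]
    - [100,[-0.02,-0.04,0.12],0]
    - [100,[-0.02,-0.085,0.16],0]
    - [100,[-0.02,-0.13,0.18],0]

```text
t: 7.3
tool_pos: [0.4337, 0.0217, 0.2254]
ee_rot: [0.078, 0.997, 0.001, 0.002]
ft_force: [1.8, -1.1, -0.2]
opening: 0.0725
grasp_force: 0.0
```

Emit:
drive_tool:
  deltas:
    - [100,[0,-0.045,0],0]
    - [100,[0,-0.09,0],0]
    - [100,[0,-0.135,0],0]
    - [100,[0.01,-0.18,0],0]
    - [100,[0.02,-0.225,0],0]

```text
t: 7.8
tool_pos: [0.4533, -0.2046, 0.2234]
ee_rot: [0.079, 0.997, 0.0, 0.001]
ft_force: [0.7, 1.2, -0.2]
opening: 0.0854
grasp_force: 0.0
```

Emit:
drive_tool:
  deltas:
    - [100,[0.005,-0.05,0],0]
    - [100,[0.01,-0.1,0],0]
    - [100,[0.018,-0.143,-0.02],0]
    - [100,[0.018,-0.143,-0.04],0]
    - [100,[0.018,-0.143,-0.04],0]

```text
t: 8.3
tool_pos: [0.4696, -0.346, 0.1801]
ee_rot: [0.08, 0.997, 0.0, -0.002]
ft_force: [-0.5, -0.1, -0.8]
opening: 0.0856
grasp_force: 0.0
```

```bash
python3 - <<'E'
from h import *
s=bot.read_state();print(s['tool_pos'],s['opening'],s['ft_force'])
c=calibration('wrist');im=capture('wrist');t=capture('top')
np.save('pics/w1.npy',im)
a=cv2.resize(t[:,:,::-1],None,fx=1.2,fy=1.2)
cv2.imwrite('pics/both.png',cv2.resize(np.vstack([im[:,:,::-1][:,:],t[:,:,::-1]]),(780,1170))[:600] if 0 else cv2.resize(np.hstack([im[:,:,::-1],t[:,:,::-1]]),(800,300)))
h=cv2.cvtColor(im,cv2.COLOR_RGB2HSV);m=cv2.inRange(h,(0,150,60),(5,255,255))|cv2.inRange(h,(174,150,60),(180,255,255))
n,l,st,ce=cv2.connectedComponentsWithStats(m);i=1+st[1:,4].argmax();print(st[i],ce[i],ray('wrist',*ce[i],.068))
x,y,w,hh,_=st[i];print(ray('wrist',x+w/2,y+hh/2,.068))
cv2.imwrite('pics/t2.png',cv2.resize(t[100:260,100:340][:,:,::-1],None,fx=3.3,fy=3.3,interpolation=cv2.INTER_CUBIC))
E
```

```text
[ 0.46961284 -0.34602354  0.1801351 ] 0.08557603523590387 [-0.51209249 -0.11784214 -0.78920046]
[ 223  166   60   62 2906] [252.8238128  196.55781142] [ 0.47356176 -0.34775995  0.068     ]
[ 0.47395119 -0.34767787  0.068     ]
```

View pics/both.png

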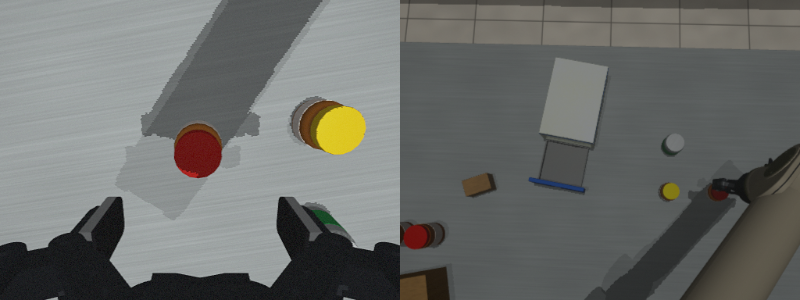

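View pics/t2.png

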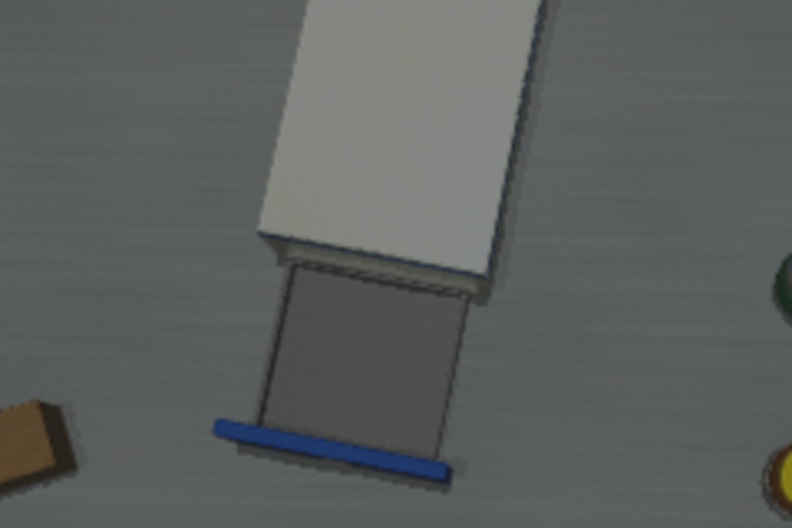

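The drawer is out (panel edge in the crop from (215,430) to (447,478)) and the red cap sits ahead of the open fingers at (198,154). I descend and grasp.

Emit:
drive_tool:
  deltas:
    - [100,[0.004,-0.001,-0.03],0]
    - [100,[0.004,-0.001,-0.07],0]
    - [100,[0.004,-0.001,-0.11],0]
    - [100,[0.004,-0.001,-0.14],0]
    - [100,[0.004,-0.001,-0.157],0]

```text
t: 8.9
tool_pos: [0.4758, -0.3449, 0.0252]
ee_rot: [0.078, 0.997, 0.001, 0.0]
ft_force: [0.9, 0.3, -0.1]
opening: 0.0849
grasp_force: 0.0
```

Emit:
drive_tool:
  deltas:
    - [30,[0,0,0],0]
    - [30,[0,0,0],0]
    - [30,[0,0,0],0]
    - [30,[0,0,0],0]
    - [30,[0,0,0],0]
  squeeze: 30

```text
t: 9.4
tool_pos: [0.4765, -0.3474, 0.0285]
ee_rot: [0.079, 0.997, -0.0, 0.002]
ft_force: [-2.1, 1.1, 6.1]
opening: 0.0536
grasp_force: 31.0
```

```bash
python3 - <<'E'
from h import *
for p in [(215,434),(447,480)]: print(ray('top',100+p[0]/3.3,100+p[1]/3.3,.096))
for p in [(295,264),(468,296),(437,462),(260,425)]: print(ray('top',100+p[0]/3.3,100+p[1]/3.3,.032 if p[1]<300 else .05))
s=bot.read_state();print(s['tool_pos'],s['opening'],s['grasp_force'],s['ft_force'])
E
```

```text
[0.48689411 0.21489021 0.096     ]
[0.45991248 0.05385665 0.096     ]
[0.61811588 0.17473817 0.032     ]
[0.59756082 0.04568964 0.032     ]
[0.47413091 0.06346846 0.05      ]
[0.49701736 0.19165136 0.05      ]
[ 0.47651536 -0.34736493  0.02848172] 0.05356865002088895 30.98223133594729 [-2.10065446  1.067919    6.09902762]
```

Emit:
drive_tool:
  deltas:
    - [30,[0,0,0.02],0]
    - [30,[0,0,0.05],0]
    - [30,[0,0,0.09],0]
    - [30,[0,0,0.13],0]
    - [30,[0,0,0.14],0]

```text
t: 9.9
tool_pos: [0.477, -0.3485, 0.1721]
ee_rot: [0.079, 0.997, -0.001, 0.004]
ft_force: [0.7, -1.3, -1.5]
opening: 0.0533
grasp_force: 32.4
```

```bash
python3 - <<'E'
from h import *
s=bot.read_state();print(s['tool_pos'],s['opening'],s['grasp_force'],s['ft_force'])
save('wrist','w2.png')
E
```

```text
[ 0.47702912 -0.34845212  0.1720747 ] 0.053336172364134495 32.352481400594115 [ 0.66398896 -1.25419048 -1.48511301]
```

View pics/w2.png

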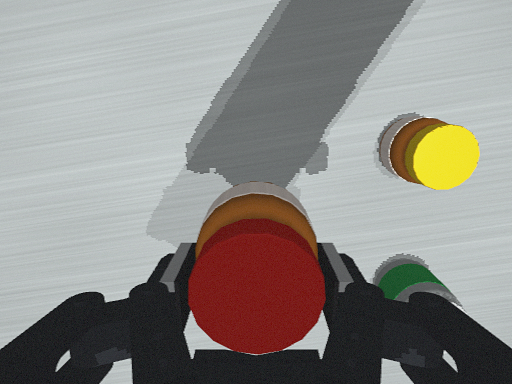

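Jar held upright between the pads (cap at (257,286)), yellow jar and tin untouched. Now over to the drawer.

Emit:
drive_tool:
  deltas:
    - [30,[0.003,0.02,0],0]
    - [30,[0.01,0.06,0],0]
    - [30,[0.016,0.1,0],0]
    - [30,[0.022,0.14,0],0]
    - [30,[0.028,0.18,0],0]

```text
t: 10.45
tool_pos: [0.5029, -0.1648, 0.1655]
ee_rot: [0.079, 0.997, 0.0, -0.0]
ft_force: [0.2, -0.4, -1.5]
opening: 0.0538
grasp_force: 32.4
```

Emit:
drive_tool:
  deltas:
    - [30,[0.006,0.04,0],0]
    - [30,[0.013,0.08,0],0]
    - [30,[0.02,0.12,0],0]
    - [30,[0.027,0.16,0],0]
    - [30,[0.033,0.2,0],0]

```text
t: 10.95
tool_pos: [0.536, 0.0351, 0.1656]
ee_rot: [0.079, 0.997, 0.0, -0.0]
ft_force: [0.8, 0.6, -0.6]
opening: 0.054
grasp_force: 32.4
```

Emit:
drive_tool:
  deltas:
    - [30,[0.006,0.04,0],0]
    - [30,[0.01,0.07,0],0]
    - [30,[0.012,0.088,0],0]
    - [30,[0.012,0.09,0],0]
    - [30,[0.012,0.09,0],0]

```text
t: 11.45
tool_pos: [0.5481, 0.1222, 0.1656]
ee_rot: [0.079, 0.997, -0.0, -0.0]
ft_force: [0.3, -0.9, -1.1]
opening: 0.0538
grasp_force: 32.4
```

```bash
python3 - <<'E'
from h import *
s=bot.read_state();print(s['tool_pos'],s['opening'],s['grasp_force'],s['ft_force'])
save('wrist','w3.png')
E
```

```text
[0.54805304 0.12222173 0.16558951] 0.05379779181517877 32.35444505698979 [ 0.30995833 -0.86433996 -1.08642916]
```

View pics/w3.png

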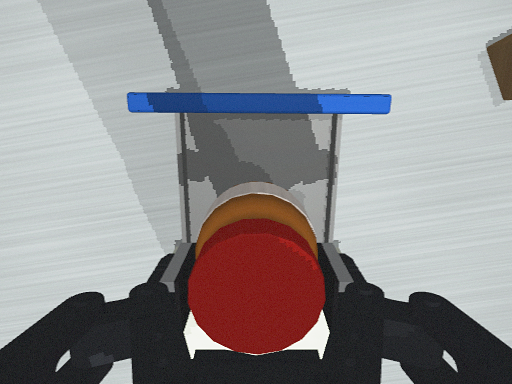

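The jar is aligned and centred between the side walls (walls at columns 182 and 335), with the panel at row 103. Lowering.

Emit:
drive_tool:
  deltas:
    - [30,[0,0,-0.03],0]
    - [30,[0,0,-0.065],0]
    - [30,[0,0,-0.095],0]
    - [30,[0,0,-0.112],0]
    - [30,[0,0,-0.118],0]

```text
t: 12.0
tool_pos: [0.5472, 0.121, 0.0462]
ee_rot: [0.08, 0.997, -0.001, -0.001]
ft_force: [0.5, -0.5, -0.9]
opening: 0.0537
grasp_force: 32.4
```

Emit:
drive_tool:
  deltas:
    - [30,[0,0,-0.001],0]
    - [30,[0,0,-0.002],0]
    - [30,[0,0,-0.003],0]
    - [30,[0,0,-0.004],0]
    - [30,[0,0,-0.004],0]

```text
t: 12.5
tool_pos: [0.5484, 0.1235, 0.0443]
ee_rot: [0.079, 0.997, 0.0, 0.0]
ft_force: [-0.4, -0.4, -1.5]
opening: 0.0537
grasp_force: 32.4
```

Emit:
drive_tool:
  deltas:
    - [30,[0,0,-0.0005],0]
    - [30,[0,0,-0.001],0]
    - [30,[0,0,-0.0015],0]
    - [30,[0,0,-0.002],0]
    - [30,[0,0,-0.002],0]

```text
t: 13.0
tool_pos: [0.5484, 0.1234, 0.0424]
ee_rot: [0.079, 0.997, 0.0, 0.0]
ft_force: [-3.4, 0.7, 5.6]
opening: 0.054
grasp_force: 33.1
```

Contact felt; release.

Emit:
drive_tool:
  deltas:
    - [68,[0,0,0],0]
    - [72,[0,0,0],0]
    - [76,[0,0,0],0]
    - [85,[0,0,0],0]
    - [85,[0,0,0],0]

```text
t: 13.5
tool_pos: [0.5482, 0.1234, 0.0418]
ee_rot: [0.079, 0.997, 0.0, -0.0]
ft_force: [-0.1, -0.1, 0.1]
opening: 0.0727
grasp_force: 0.0
```

Emit:
drive_tool:
  deltas:
    - [85,[0,0,0.01],0]
    - [85,[0,0,0.04],0]
    - [85,[0,0,0.08],0]
    - [85,[0,0,0.12],0]
    - [85,[0,0,0.15],0]

```text
t: 14.0
tool_pos: [0.5488, 0.1231, 0.1953]
ee_rot: [0.079, 0.997, 0.001, 0.001]
ft_force: [1.3, 0.1, 0.3]
opening: 0.0724
grasp_force: 0.0
```

Emit:
drive_tool:
  deltas:
    - [0,[-0.045,0.007,0],0]
    - [0,[-0.09,0.014,0],0]
    - [0,[-0.13,0.019,0],0]
    - [0,[-0.13,0.019,0],0]
    - [0,[-0.13,0.019,0],0]

```text
t: 14.5
tool_pos: [0.4182, 0.1426, 0.1929]
ee_rot: [0.078, 0.997, 0.001, 0.001]
ft_force: [0.1, -0.3, 0.5]
opening: 0.0007
grasp_force: 0.0
```

```bash
python3 - <<'E'
from h import *
s=bot.read_state();print(s['tool_pos'],s['opening'],s['ft_force'])
a=capture('scene')[:,:,::-1];b=capture('top')[:,:,::-1]
cv2.imwrite('pics/b2.png',np.vstack([cv2.resize(a[130:290,200:440],(450,300)),cv2.resize(b[100:260,100:340],(450,300))]))
E
```

```text
[0.41822647 0.14260455 0.1928962 ] 0.0006675438653853229 [ 0.12759793 -0.26115963  0.48972581]
```

View pics/b2.png

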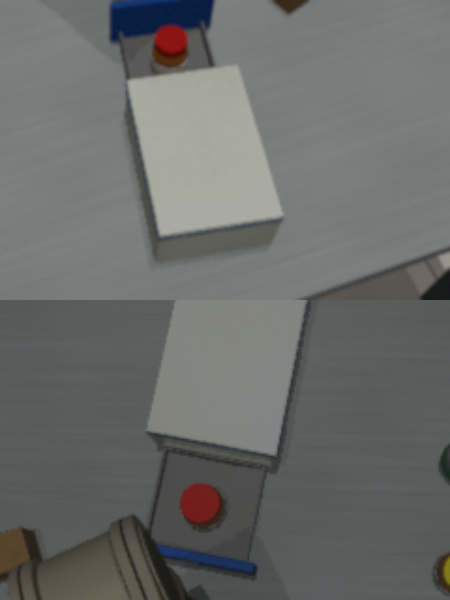

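The red jar stands upright mid-floor in both views. Now go down in front of the panel and push it in.

Emit:
drive_tool:
  deltas:
    - [0,[0,0,-0.045],0]
    - [0,[0,0,-0.09],0]
    - [0,[0,0,-0.13],0]
    - [0,[0,0,-0.141],0]
    - [0,[0.01,-0.0015,-0.141],0]

```text
t: 15.1
tool_pos: [0.4277, 0.1401, 0.0499]
ee_rot: [0.079, 0.997, -0.001, -0.001]
ft_force: [1.0, 0.3, 1.0]
opening: 0.0004
grasp_force: 0.0
```

Emit:
drive_tool:
  deltas:
    - [0,[0.01,-0.0016,0],0]
    - [0,[0.02,-0.003,0],0]
    - [0,[0.025,-0.004,0],0]
    - [0,[0.03,-0.0047,0],0]
    - [0,[0.035,-0.0055,0],0]

```text
t: 15.6
tool_pos: [0.4631, 0.1355, 0.0511]
ee_rot: [0.079, 0.997, 0.0, -0.0]
ft_force: [-4.1, 0.7, 1.6]
opening: 0.0001
grasp_force: 0.0
```

Emit:
drive_tool:
  deltas:
    - [0,[0.004,-0.0006,0],0]
    - [0,[0.009,-0.0014,0],0]
    - [0,[0.015,-0.0024,0],0]
    - [0,[0.022,-0.0035,0],0]
    - [0,[0.03,-0.0047,0],0]

```text
t: 16.1
tool_pos: [0.4934, 0.1305, 0.0507]
ee_rot: [0.079, 0.997, -0.0, -0.0]
ft_force: [-5.0, 0.6, 1.9]
opening: -0.0
grasp_force: 0.0
```

Emit:
drive_tool:
  deltas:
    - [0,[0.008,-0.0013,0],0]
    - [0,[0.017,-0.0027,0],0]
    - [0,[0.026,-0.0041,0],0]
    - [0,[0.035,-0.0056,0],0]
    - [0,[0.044,-0.007,0],0]

```text
t: 16.6
tool_pos: [0.5374, 0.1233, 0.0506]
ee_rot: [0.079, 0.997, -0.0, -0.001]
ft_force: [-5.3, 0.6, 1.9]
opening: -0.0001
grasp_force: 0.0
```

Emit:
drive_tool:
  deltas:
    - [0,[0.008,-0.0013,0],0]
    - [0,[0.016,-0.0025,0],0]
    - [0,[0.023,-0.0036,0],0]
    - [0,[0.029,-0.0046,0],0]
    - [0,[0.033,-0.0052,0],0]

```text
t: 17.1
tool_pos: [0.5676, 0.1187, 0.0498]
ee_rot: [0.079, 0.997, -0.0, -0.004]
ft_force: [-24.0, 4.1, 7.5]
opening: -0.0001
grasp_force: 0.0
```

Emit:
drive_tool:
  deltas:
    - [0,[0.002,-0.0003,0],0]
    - [0,[0.004,-0.0006,0],0]
    - [0,[0.006,-0.001,0],0]
    - [0,[0.007,-0.001,0],0]
    - [0,[0.007,-0.001,0],0]

```text
t: 17.6
tool_pos: [0.5767, 0.1173, 0.0499]
ee_rot: [0.079, 0.997, -0.0, -0.001]
ft_force: [-5.7, 0.4, -1.7]
opening: -0.0002
grasp_force: 0.0
```

A brief 24 N bump occurred at x=0.5676, well before the end stop (probably the catch); force is back to 6 N. I continue in 1 mm steps.

Emit:
drive_tool:
  deltas:
    - [0,[0.0005,0,0],0]
    - [0,[0.001,0,0],0]
    - [0,[0.0015,0,0],0]
    - [0,[0.002,-0.0003,0],0]
    - [0,[0.002,-0.0003,0],0]

```text
t: 18.1
tool_pos: [0.5784, 0.117, 0.0499]
ee_rot: [0.079, 0.997, -0.0, -0.001]
ft_force: [-5.9, 1.2, -2.6]
opening: -0.0001
grasp_force: 0.0
```

Emit:
drive_tool:
  deltas:
    - [0,[0.0004,0,0],0]
    - [0,[0.0008,0,0],0]
    - [0,[0.001,0,0],0]
    - [0,[0.001,0,0],0]
    - [0,[0.001,0,0],0]

```text
t: 18.6
tool_pos: [0.5794, 0.1169, 0.0499]
ee_rot: [0.079, 0.997, -0.0, -0.001]
ft_force: [-5.9, 1.1, -1.5]
opening: -0.0
grasp_force: 0.0
```

Emit:
drive_tool:
  deltas:
    - [0,[0.0004,0,0],0]
    - [0,[0.0008,0,0],0]
    - [0,[0.001,0,0],0]
    - [0,[0.001,0,0],0]
    - [0,[0.001,0,0],0]

```text
t: 19.1
tool_pos: [0.5803, 0.1167, 0.0499]
ee_rot: [0.079, 0.997, -0.0, -0.001]
ft_force: [-6.3, 0.9, -1.1]
opening: -0.0
grasp_force: 0.0
```

Emit:
drive_tool:
  deltas:
    - [0,[0.0003,0,0],0]
    - [0,[0.0006,0,0],0]
    - [0,[0.001,0,0],0]
    - [0,[0.001,0,0],0]
    - [0,[0.001,0,0],0]

```text
t: 19.6
tool_pos: [0.5807, 0.1167, 0.0498]
ee_rot: [0.079, 0.997, -0.001, -0.002]
ft_force: [-10.5, -1.2, 2.1]
opening: -0.0001
grasp_force: 0.0
```

Emit:
drive_tool:
  deltas:
    - [0,[0.0002,0,0],0]
    - [0,[0.0005,0,0],0]
    - [0,[0.0005,0,0],0]
    - [0,[0.0005,0,0],0]
    - [0,[0.0005,0,0],0]

```text
t: 20.1
tool_pos: [0.5808, 0.1166, 0.0498]
ee_rot: [0.079, 0.997, -0.001, -0.002]
ft_force: [-12.1, -0.6, 3.7]
opening: 0.0002
grasp_force: 0.0
```

Emit:
drive_tool:
  deltas:
    - [0,[-0.002,0.0003,0],0]
    - [0,[-0.005,0.001,0],0]
    - [0,[-0.01,0.002,0],0]
    - [0,[-0.02,0.003,0],0]
    - [0,[-0.035,0.006,0],0]

```text
t: 20.6
tool_pos: [0.5482, 0.1228, 0.0513]
ee_rot: [0.079, 0.997, 0.0, 0.001]
ft_force: [-0.1, 0.1, 0.7]
opening: 0.0001
grasp_force: 0.0
```

Emit:
drive_tool:
  deltas:
    - [0,[-0.04,0.006,0],0]
    - [0,[-0.08,0.012,0],0]
    - [0,[-0.09,0.0,0.04],0]
    - [0,[-0.09,-0.05,0.05],0]
    - [0,[-0.09,-0.1,0.05],0]

```text
t: 21.1
tool_pos: [0.4589, 0.0244, 0.1032]
ee_rot: [0.077, 0.997, 0.002, 0.003]
ft_force: [1.5, -1.4, -1.4]
opening: -0.0002
grasp_force: 0.0
```

Emit:
drive_tool:
  deltas:
    - [0,[0,-0.05,0],0]
    - [0,[0,-0.1,0.04],0]
    - [0,[0,-0.14,0.06],0]
    - [0,[0,-0.14,0.06],0]
    - [0,[0,-0.14,0.06],0]

```text
t: 21.6
tool_pos: [0.4583, -0.1172, 0.1619]
ee_rot: [0.08, 0.997, 0.0, 0.002]
ft_force: [-0.2, 0.6, -0.5]
opening: -0.0
grasp_force: 0.0
```

```bash
python3 - <<'E'
from h import *
s=bot.read_state();print(s['t'],s['tool_pos'],s['ft_force'])
a=capture('scene')[:,:,::-1];b=capture('top')[:,:,::-1]
cv2.imwrite('pics/b3.png',np.vstack([cv2.resize(a,(400,300)),cv2.resize(b[60:260,100:400],(450,300))[:,:400]]))
E
```

```text
21.6 [ 0.45825149 -0.11720209  0.16185319] [-0.15480728  0.63566468 -0.51297548]
```

View pics/b3.png

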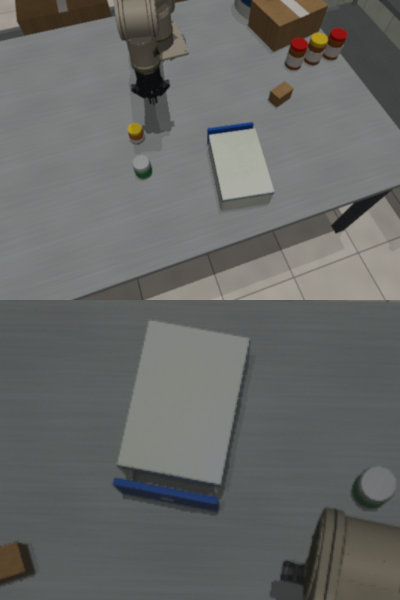

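The drawer is latched and the bystanders are where they were. Because of that bump I want to check numerically, through the 18 mm gap, that the jar still stands.

Emit:
drive_tool:
  deltas:
    - [100,[0,0.04,0.02],0]
    - [100,[0,0.08,0.05],0]
    - [100,[0,0.12,0.08],0]
    - [100,[0,0.165,0.09],0]
    - [100,[0,0.21,0.09],0]

```text
t: 22.2
tool_pos: [0.4574, 0.0979, 0.2519]
ee_rot: [0.077, 0.997, 0.001, 0.001]
ft_force: [0.9, 0.3, -0.8]
opening: 0.0721
grasp_force: 0.0
```

Emit:
drive_tool:
  deltas:
    - [100,[0,0.03,0],0]
    - [100,[0,0.04,0],0]
    - [100,[0,0.042,0],0]
    - [100,[0,0.042,0],0]
    - [100,[0,0.042,0],0]

```text
t: 22.7
tool_pos: [0.4578, 0.135, 0.2507]
ee_rot: [0.08, 0.997, -0.0, -0.0]
ft_force: [0.4, 0.0, -0.2]
opening: 0.0851
grasp_force: 0.0
```

```bash
python3 - <<'E'
from h import *
s=bot.read_state();print(s['t'],s['tool_pos'],s['ft_force'])
c=calibration('wrist');im=capture('wrist')
cv2.imwrite('pics/w4.png',im[:,:,::-1])
T=np.linalg.inv(c['pose'])
def pr(d,l,z):
    u=np.array([.9876,-.157]);v=np.array([.157,.9876]);p=np.r_[np.array([.5854,.1155])+u*d+v*l,z]
    q=T[:3,:3]@p+T[:3,3];w=c['mtx']@[q[0],-q[1],-q[2]];return w[:2]/w[2]
for n,a in dict(panTop=(0,0,.096),panBack=(.012,0,.096),roofEdge=(.03,0,.1),jarfront_capz70=(.047,0,.07),z80=(.047,0,.08),jar50=(.047,0,.05)).items(): print(n,pr(*a).round(0))
h=cv2.cvtColor(im,cv2.COLOR_RGB2HSV)
r=int(pr(.012,0,.096)[1])
cc=int(pr(.02,0,.09)[0])
for y in range(r-8,r+40,2): print(y,[tuple(int(k) for k in im[y,x]) for x in range(cc-60,cc+61,20)])
E
```

```text
22.7 [0.45776367 0.13495398 0.25069881] [ 0.40242991  0.0141462  -0.15058512]
panTop [257. 305.]
panBack [257. 315.]
roofEdge [257. 332.]
jarfront_capz70 [257. 327.]
z80 [257. 333.]
jar50 [257. 316.]
306 [(39, 87, 177), (44, 89, 173), (25, 82, 167), (39, 86, 169), (31, 81, 160), (27, 64, 130), (35, 84, 165)]
308 [(38, 85, 173), (39, 87, 174), (31, 78, 169), (28, 82, 170), (39, 87, 174), (38, 86, 171), (40, 85, 175)]
310 [(36, 86, 171), (36, 84, 172), (37, 86, 172), (38, 88, 173), (30, 86, 171), (30, 84, 170), (31, 84, 170)]
312 [(31, 87, 170), (39, 85, 173), (34, 82, 171), (41, 86, 174), (36, 86, 172), (39, 87, 174), (33, 86, 171)]
314 [(102, 102, 86), (59, 64, 77), (57, 63, 73), (55, 58, 80), (66, 82, 115), (41, 72, 128), (51, 83, 137)]
316 [(98, 102, 92), (68, 69, 68), (66, 69, 68), (91, 59, 27), (108, 102, 98), (62, 63, 61), (99, 102, 92)]
318 [(96, 98, 91), (65, 67, 66), (77, 78, 75), (98, 55, 18), (122, 119, 115), (68, 72, 71), (95, 99, 92)]
320 [(97, 99, 93), (66, 68, 70), (82, 80, 78), (107, 63, 28), (82, 62, 48), (65, 67, 66), (97, 98, 92)]
322 [(101, 102, 91), (71, 70, 71), 
[... 1123 characters left out ...]
(222, 224, 214), (216, 222, 208), (217, 221, 209), (218, 223, 210), (218, 222, 208), (217, 221, 209), (217, 222, 206)]
344 [(222, 223, 212), (219, 223, 213), (217, 221, 209), (219, 224, 210), (220, 223, 212), (216, 219, 207), (216, 221, 207)]
346 [(225, 227, 217), (219, 223, 210), (218, 223, 211), (218, 221, 209), (219, 224, 211), (216, 220, 206), (217, 221, 210)]
348 [(230, 232, 223), (231, 234, 222), (222, 225, 215), (218, 221, 208), (216, 219, 205), (227, 231, 216), (225, 230, 215)]
350 [(12, 15, 16), (0, 7, 10), (226, 231, 219), (219, 222, 208), (223, 228, 213), (13, 23, 17), (12, 15, 18)]
352 [(28, 31, 31), (24, 22, 28), (1, 1, 3), (216, 222, 208), (8, 8, 8), (27, 25, 31), (24, 20, 26)]
```

Amber glass shows mid-gap, with the label lower and to the side, as for an upright cylinder at the expected place. The drawer stays shut and the robot touches nothing, so I hand it in.

```bash
python3 -c "
from cell import finish_job
print(finish_job())"
```

```text
the job is handed in; nothing more can be done
None
```

The job is handed in at about 23 s: the red-capped jar was stood in the drawer and the drawer latched shut, with end-stop readings of at most 13 N, though an unexplained 24 N bump came about 13 mm before the stop while closing; colours seen through the gap fit an upright jar, and the bystanders I could see were unmoved.

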